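# Slide the filament dry box home into its locating frame

## Task

The heavy filament dry box has been pulled forward from its place on the printer bench. Push it with the fingers, low on its orange base so that it slides upright and does not tip, back into the aluminium angle frame until its back rests against the rear angle and it stands square; a push on one end may be needed to bring it in line. Do not press on the clear cover, do not lift or carry the box, and leave the other things on the bench where they are.

Things in the scene. Friction and masses are not known exactly. Their poses are not given: they have to be found in the camera images.
- drybox: The dry box, loose, upright, about 1.55 kg; 6 to 12 N slide it, and it may tip if pushed more than about 70 mm above the worktop. Below, an orange plastic block (its base) 115 (x) x 235 (y) x 80 (z) mm; on it the clear cover with a blue spool, 265 mm tall in all. Origin: centre of its underside; z up. Ends at y = +-117.5 mm. It starts on the robot's side of the frame, up to 50 mm out of line and 0.2 rad askew.
- drybox_front (a point): Middle of the orange base's front face (the one with the display, towards the robot), 35 mm above the worktop and 57.5 mm in front of the dry box's origin (its -x side); axes as the dry box.
- drybox_cover: The clear cover, fixed on the orange base, 77 (x) x 215 (y) x 185 (z) mm. Origin: centre of its underside, 16 mm behind (+x) and 80 mm above the dry box's origin; axes as the dry box. In front of it the base makes a ledge 80 mm high and 35 mm deep (30 mm at the small black latch in the middle); at each end the base stands out 10 mm. Not to be pressed on.
- frame: Locating frame fixed to the worktop: aluminium angles 25 mm high, 4 mm thick, at the rear and both sides, open towards the robot. Origin: on the worktop where the dry box's origin belongs when home; +x points into the frame, away from the robot, axes as those of the box when home. Side angles' inner faces at y = +-128.5 mm (11 mm to spare at each end of the box).
- frame_mouth (a point): Middle of the frame's open mouth, 22 mm in front of the frame's origin, on the worktop; axes as the frame. The side angles flare outward over the last 29 mm before it, to y = +-147 mm at the mouth. The box enters the mouth when its origin is still 80 mm short of home; when home, its front face stands 35 mm proud of the mouth.
- frame_rear (a point): Middle of the rear angle's inner face, 12.5 mm above the worktop and 57.5 mm beyond the frame's origin (+x); the back of the box rests here when home. Axes as the frame.
- ipa_bottle: White plastic bottle with red cap, loose, standing, 60 mm diameter, 150 mm tall, beside the frame. Origin: centre of its underside. Leave alone.
- glue_stick: White glue stick with orange cap, loose, standing, 30 mm diameter, 96 mm tall, beside the frame. Origin: centre of its underside. Leave alone.
- mug: Yellow mug, loose, standing, 82 mm diameter, 95 mm tall, handle on its +y side. Origin: centre of its underside. Leave alone.
- parts_tray: Black open tray with dividers, loose, 100 x 160 x 32 mm. Origin: centre of its underside. Leave alone.
- screwdriver: Red-handled screwdriver lying on the worktop, loose, 190 mm long along its x axis, 26 mm high. Origin: below its middle. Leave alone.
- bracket: Green printed L-bracket, loose, 60 x 45 mm, 57 mm tall. Origin: centre of its underside. Leave alone.

How it is judged:
At the end, for the whole second after the job is handed in: The dry box stands upright (within 0.03 rad) and still on the worktop between the side angles of the frame, its back within 6 mm of the rear angle and square to it within 0.045 rad; every other loose thing is within 25 mm of where it stood and not knocked over (x of drybox in the frame of frame between -0.006 and 0.006 m and y of drybox in the frame of frame between -0.014 and 0.014 m and angle between the y axis of drybox and the y axis of frame, either way round below 0.045 rad and angle between drybox's own z axis and vertical below 0.03 rad and height (world z) of drybox below 0.004 m and linear speed of drybox below 0.01 m/s and not (distance of any of ipa_bottle, glue_stick, mug, parts_tray, screwdriver, bracket from where it was at the start of the episode above 0.025 m or angle between any of ipa_bottle, glue_stick, mug, parts_tray, screwdriver, bracket's own z axis and vertical above 0.35 rad)); the robot touches nothing.
It fails at once if the dry box tips (more than 0.12 rad) (angle between drybox's own z axis and vertical above 0.12 rad).
It fails at once if the dry box is lifted off the worktop (its underside's centre more than 12 mm up) (height (world z) of drybox above 0.012 m).
It fails at once if the clear cover is pressed (more than 3 N) (contact force between anything else and drybox_cover above 3 N).
It fails at once if the box is pushed with the arm or the gripper's body instead of the fingers (more than 5 N) (contact force between the arm and drybox above 5 N).
It fails at once if another thing on the bench is shifted by more than 25 mm or knocked over (distance of any of ipa_bottle, glue_stick, mug, parts_tray, screwdriver, bracket from where it was at the start of the episode above 0.025 m or angle between any of ipa_bottle, glue_stick, mug, parts_tray, screwdriver, bracket's own z axis and vertical above 0.35 rad).
It also fails if it takes over 67 s, if anything falls off the work surface, if the arm or the gripper's body presses on something with over 40 N, if the wrist force passes 120 N, or if a joint passes its speed limit or range.

## Robot

A 7-joint arm with a two-finger parallel gripper is mounted at the origin on the work surface. World frame = base frame: x ahead of the robot, y to its left, z up, the work surface at z = 0. Lengths are in m, angles in rad, forces in N, time in s.
With the tool pointing down it reaches from about 0.35 to 0.9 m from the base axis. Payload 8.1 kg.
Tool frame: the origin (TCP) lies at the very end of the fingers, on their centre line; the grasp point (between the pads) lies arm.hold_point_z behind it (arm.hold_point_z is the distance from the TCP to the grasp point, in m); z points along the fingers, y is the line along which they close (so a half turn about z gives the same grasp; the last joint's range is limited). The gripper opens to 92 mm and grips with 3 to 60 N. Pads are 19 mm wide; open, the fingers measure 130 mm over their backs; the gripper's body (75 mm by 190 mm) begins 47 mm behind the grasp point.
Start: joints at [1.039, 0.434, 0.025, 1.573, -0.012, 1.134, -0.075], TCP at [0.26, -0.568, 0.193] pointing down, gripper open.
Joint ranges: [-2.62, 2.62], [-0.44, 2.09], [-1.27, 1.32], [0.08, 2.57], [-1.32, 4.46], [0.12, 2], [-2.74, 2.74]. Speed limits (rad/s): [2.22, 2.22, 3.01, 3.01, 3.14, 3.14, 3.14].

## Interface

Orientations are given as a rotation vector (axis times angle).
In Python, from cell import arm, vision, job, cut_out gives the robot as it stands. The module is installed in compiled form; this text tells all that it offers.
- The arm moves only by the tool play_rows, never from a script. Its argument "increments" is text: rows parted by semicolons, each of 5 numbers parted by spaces: the shift along the tool's x, y, z in cm, then the turn about the tool's z in degrees, then the opening, from -1 (shut) to 1 (fully open), so that 0 is half open. A call has 1 to 5 rows; each row shifts and turns the commanded pose from where the row before left it, along the tool's axes as they then stand; what a row does not reach is not made up. A row lasts 1/12 s, in which the tool goes at most 41.7 mm and 7.16 degrees, less where a joint would pass 70% of its speed; a pose out of reach is approached as far as the arm can. A call is refused whole if a number of a shift passes 4.17 or a number of a turn 7.16, either way. A call with a gripper value outside its range is refused whole. The fingers move at their own pace and stop on an object; "grip_force" is the grip in N (left out, the last holds). Time passes only in rows, so rows that do not move let the fingers close. It gives the time, the measured TCP pose, the force, the opening and the grip force at its end, in the units of the state.
- arm.observe(): the state, without advancing time (a new reading comes with each control period).
- vision.get_image(name): name is "scene" or "top" or "wrist"; returns a dict with "frame" (480x640x3 uint8, red, green, blue), "z_map" (480x640 float32, m along the optical axis (not along the pixel's ray), 0 where there is no reading), "mtx" (3x3 intrinsics, pixels), "cam_to_world" (4x4, takes a point from camera to world coordinates). Camera axes: x right, y up, looking along -z (the intrinsics and any distortion apply to the point x, -y, -z); pixel columns grow to the right and rows downward; lengths in m; the calibration is good to about 2 mm. A picture is of the moment at which its call begins.
- job.sign_off(): hands the job in; it is judged then, once.
Trained networks look in a picture, given as the dict that the camera call returned (one of the last four; its "shot" number tells which), for a name from the list of things; names that differ only in an ending like _2 or _b are one class to them, and where a whole thing is asked for, a point or a joint stands for the part that bears it (a point fixed in the world has none). Each returns a list of dicts, best first, with "confidence" (0 to 1); they miss things now and then, are a little off and sometimes report something else, mostly with a low value. They report only what shows in the picture. A call takes as long as a camera call.
- cut_out(query, picture): "mask" (480x640 bool, what is visible of it) and "point" ([row, column] in pixels, amid what is visible of it).
The state is a dict: "clock": time; "joints": joint angles; "dq": joint speeds; "joint_efforts": joint torques, N m; "position": TCP position; "ee_rot": TCP orientation; "force": force on the tool from outside, world axes, zero at the start; "ft_torque": the same for the moment, N m; "width": opening from 0.0 (shut) to 1.0 (fully open); "gripper_force": force on a finger pad.
Only numpy, scipy, OpenCV 4.12 (cv2) and the standard library are available. Lean on these libraries where they do the work, as an engineer would, in place of code of your own. Each camera call takes 0.05 s, during which the arm holds its last target. There are 200 camera calls.

## Working session

There is one attempt and no reset: what is moved stays moved. The work goes in short steps, Python scripts to look and compute and a tool call to move; the robot and the scene stay as the last step left them, time stands still between calls to the robot, and variables do not carry over. Pictures are saved under pics/ and viewed, at most 10 in all, crops included, and the job is handed in when it is done.

Besides the shell and the picture viewer there is one more tool, called after "Request:" by a JSON object that holds its "api" and its "payload", one argument or row to a line. play_rows: Moves the arm, as the interface text tells. Its arguments: {"type":"object","properties":{"increments":{"type":"string"},"grip_force":{"type":"number"}},"required":["increments"]}

```bash
mkdir -p pics; cat > h.py <<'E'
import numpy as np, cv2
from cell import arm, vision, job, cut_out
def pts(p, m=None):
    z=p["z_map"]; ok=z>0
    if m is not None: ok&=m
    r,c=np.nonzero(ok); K=p["mtx"]; d=z[r,c]
    P=np.c_[(c-K[0,2])/K[0,0]*d, -(r-K[1,2])/K[1,1]*d, -d]
    T=p["cam_to_world"]; return P@T[:3,:3].T+T[:3,3], np.c_[r,c]
def save(p,n): cv2.imwrite(f"pics/{n}.png", p["frame"][:,:,::-1])
E
python3 - <<'E'
from h import *
s=arm.observe(); print(s["clock"],s["position"],s["ee_rot"],s["force"])
for n in ("top","scene"):
    p=vision.get_image(n); save(p,n+"0")
    np.savez(f"/tmp/{n}0.npz",z=p["z_map"],f=p["frame"],K=p["mtx"],T=p["cam_to_world"])
    for q in ("drybox","drybox_cover","frame","ipa_bottle","glue_stick","mug","parts_tray","screwdriver","bracket"):
        for r in cut_out(q,p)[:1]:
            P,_=pts(p,r["mask"])
            if len(P): print(n,q,round(r["confidence"],2),np.round(r["point"]),np.percentile(P,[2,50,98],axis=0).round(3).tolist())
E
```

```text
0.0 [ 0.25954146 -0.56794142  0.19244479] [-3.06823313e+00 -6.67921164e-01  7.44537603e-04] [0.50938916 0.29678045 1.08239742]
top drybox 0.64 [221. 306.] [[0.462, -0.049, 0.048], [0.509, 0.057, 0.257], [0.569, 0.163, 0.265]]
top drybox_cover 0.63 [216. 300.] [[0.495, -0.043, 0.081], [0.523, 0.058, 0.26], [0.571, 0.159, 0.266]]
top frame 0.62 [156. 331.] [[0.635, -0.157, -0.001], [0.716, -0.01, 0.004], [0.752, 0.141, 0.028]]
top ipa_bottle 0.78 [152. 242.] [[0.686, 0.186, 0.012], [0.703, 0.207, 0.1], [0.734, 0.236, 0.151]]
top glue_stick 0.51 [177. 417.] [[0.625, -0.214, 0.019], [0.633, -0.2, 0.093], [0.65, -0.191, 0.1]]
top mug 0.79 [235. 535.] [[0.439, -0.514, 0.002], [0.504, -0.484, 0.051], [0.543, -0.436, 0.097]]
top parts_tray 0.91 [242. 141.] [[0.446, 0.37, -0.002], [0.507, 0.46, 0.004], [0.565, 0.538, 0.033]]
top screwdriver 0.59 [364. 187.] [[0.17, 0.335, -0.002], [0.221, 0.354, 0.021], [0.343, 0.383, 0.028]]
top bracket 0.69 [310. 466.] [[0.288, -0.344, 0.003], [0.321, -0.315, 0.009], [0.35, -0.288, 0.059]]
scene drybox 0.57 [239. 349.] [[0.504, -0.043, 0.022], [0.572, 0.067, 0.208], [0.577, 0.169, 0.266]]
scene drybox_cover 0.95 [233. 348.] [[0.505, -0.04, 0.084], [0.57, 0.066, 0.235], [0.575, 0.164, 0.266]]
scene frame 0.62 [335. 292.] [[0.639, -0.156, -0.0], [0.718, 0.004, 0.005], [0.753, 0.142, 0.028]]
scene ipa_bottle 0.9 [357. 387.] [[0.701, 0.188, 0.008], [0.731, 0.215, 0.101], [0.746, 0.242, 0.152]]
scene glue_stick 0.81 [261. 220.] [[0.599, -0.23, 0.001], [0.645, -0.2, 0.07], [0.653, -0.191, 0.1]]
scene mug 0.19 [331. 294.] [[0.638, -0.158, -0.0], [0.718, 0.002, 0.005], [0.753, 0.142, 0.028]]
scene parts_tray 0.83 [316. 523.] [[0.445, 0.372, 0.001], [0.503, 0.458, 0.007], [0.57, 0.536, 0.035]]
scene screwdriver 0.84 [204. 500.] [[0.175, 0.338, 0.012], [0.232, 0.357, 0.023], [0.346, 0.384, 0.03]]
scene bracket 0.86 [156. 242.] [[0.288, -0.345, 0.002], [0.326, -0.312, 0.013], [0.352, -0.285, 0.06]]
```

View pics/top0.png

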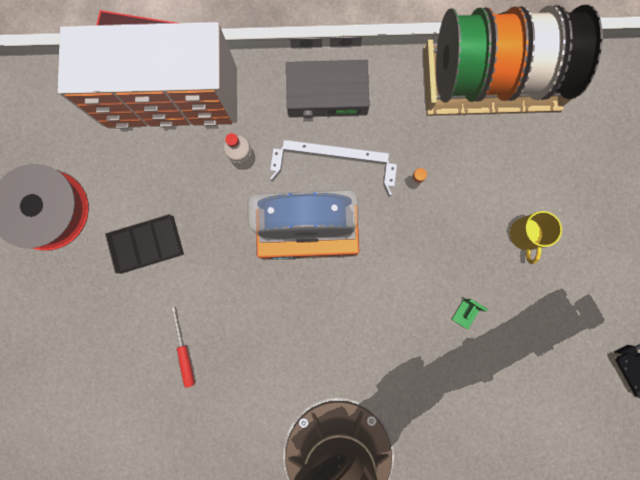

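```bash
cat >> h.py <<'E'
def rect(P):
    (c,s,a)=cv2.minAreaRect((P[:,:2]*1000).astype(np.float32))
    if s[0]>s[1]: s=s[::-1]; a+=90   # s[0] short side along x
    a=(a+90)%180-90
    return np.array(c)/1000,np.array(s),np.deg2rad(a)
def framefit(P):
    # horizontal top faces of the angles
    T=P[(P[:,2]>.019)&(P[:,2]<.030)&(P[:,0]>.6)&(P[:,0]<.8)&(abs(P[:,1])<.18)]
    return T
def boxpose(p):
    P,_=pts(p)
    C=P[(P[:,2]>.25)&(P[:,2]<.275)&(P[:,0]>.35)&(abs(P[:,1])<.3)&(P[:,0]<.85)]
    c,s,a=rect(C)
    o=c-16e-3*np.array([np.cos(a),np.sin(a)])
    L=P[(P[:,2]>.07)&(P[:,2]<.088)&(np.linalg.norm(P[:,:2]-o,axis=1)<.15)]
    return o,a,s,L
E
python3 - <<'E'
from h import *
for n in ("top","scene"):
    d=np.load(f"/tmp/{n}0.npz"); p=dict(z_map=d["z"],frame=d["f"],mtx=d["K"],cam_to_world=d["T"])
    o,a,s,L=boxpose(p); print(n,o,a,s)
    R=np.array([[np.cos(a),np.sin(a)],[-np.sin(a),np.cos(a)]])
    print("base top in box frame",np.percentile((L[:,:2]-o)@R.T,[0.5,5,50,95,99.5],axis=0).round(4).tolist())
    P,_=pts(p); T=framefit(P); c,s,a=rect(T); print("frame rect",c,s,a,len(T))
    np.save(f"/tmp/T{n}.npy",T)
    r=T[(T[:,0]>.72)]; r=r[abs(r[:,1])<.1]
    f=np.polyfit(r[:,1],r[:,0],1); print("rear line",f, np.std(r[:,0]-np.polyval(f,r[:,1])))
    for sg in(1,-1):
        q=T[(T[:,1]*sg>.09)&(T[:,0]>.66)&(T[:,0]<.73)]
        if len(q)>5:
            f=np.polyfit(q[:,0],q[:,1],1);print("side",sg,f,np.polyval(f,.7),len(q))
E
```

```text
top [0.51863657 0.05735809] 0.009361259862683416 [ 74.45957184 210.42120361]
base top in box frame [[-0.057, -0.1161], [-0.0555, -0.1093], [-0.0386, -0.0017], [-0.0206, 0.1077], [-0.0003, 0.117]]
frame rect [ 0.67392383 -0.00653551] [ 84.70972443 295.51620483] -0.15994146558688882 370
rear line [0.1472933  0.71564585] 0.0015910022105283664
side 1 [-0.45580479  0.4389775 ] 0.11991414468211498 70
side -1 [ 0.97770194 -0.7966277 ] -0.1122363458045591 71
scene [0.5216375  0.05823707] 0.01226660840617554 [ 74.35006714 211.31542969]
base top in box frame [[-0.0545, -0.116], [-0.0382, -0.1058], [0.0514, 0.0405], [0.0552, 0.115], [0.056, 0.1169]]
frame rect [ 0.6737121  -0.00771724] [ 85.56105042 299.08383179] -0.16789353144381092 528
rear line [0.15222297 0.71602945] 0.001419137200421939
side 1 [-0.42533112  0.4192946 ] 0.1215628160151172 97
side -1 [ 0.97749829 -0.79680198] -0.1125531765502027 104
```

The top view shows the box (≈306,225) roughly square to the world. The frame behind it (≈330,160) is yawed about -0.15 rad, with the glue stick at 420,175 and the bottle at 236,150. Next I'll get the frame pose.

```bash
python3 - <<'E'
from h import *
from scipy.optimize import least_squares
for n in ("top","scene"):
    T=np.load(f"/tmp/T{n}.npy")[:,:2]
    def uv(q,a): 
        c,s=np.cos(a),np.sin(a); return np.c_[q[:,0]*c+q[:,1]*s,-q[:,0]*s+q[:,1]*c]
    a=-0.149; U=uv(T,a); 
    rear=U[:,0]>np.percentile(U[:,0],98)-.008
    rr=rear&(abs(U[:,1]-np.median(U[:,1]))<.12)
    f=np.polyfit(U[rr,1],U[rr,0],1); 
    a2=a-np.arctan(f[0]); U=uv(T,a2); u0=np.median(U[rr,0])
    print(n,"yaw",a2,"rear u pct",np.percentile(U[rr,0],[2,50,98]))
    m=(U[:,0]<u0-.008)
    st=m&(U[:,0]>u0-.045)
    L=U[st&(U[:,1]>np.median(U[:,1])) ,1]
    v=U[st,1]; mid=v.mean(); hi=v[v>(v.max()+v.min())/2]; lo=v[v<(v.max()+v.min())/2]
    print("sides",np.percentile(hi,[2,50,98]),np.percentile(lo,[2,50,98]),"mouth u",U[:,0].min()-u0, "v ext",U[:,1].min(),U[:,1].max())
    ru=u0-.0595; vm=(np.median(hi)+np.median(lo))/2
    c,s=np.cos(a2),np.sin(a2); print("origin",ru*c-vm*s,ru*s+vm*c)
E
```

```text
top yaw -0.16107115684645748 rear u pct [0.70268933 0.70475162 0.70835403]
sides [0.22969907 0.23178572 0.23395767] [-0.03092111 -0.02853177 -0.02693344] mouth u -0.08102436122303636 v ext -0.04617581745269565 0.24934278477847316
origin 0.6531980079358229 -0.003171083062558755
scene yaw -0.16127316678553433 rear u pct [0.70326798 0.70615224 0.70817545]
sides [0.22959599 0.23249664 0.23422151] [-0.03133608 -0.02765051 -0.02583603] mouth u -0.08371297797751076 v ext -0.04869121465181926 0.25037904047172416
origin 0.65470763223961 -0.0027421843282608577
```

Request:
{"api": "play_rows", "payload": {
  "increments": "0 0 0 6 1;0 0 0 6 1;0 0 0 6 1;0 0 0 6 1;0.8 -3.9 0 0 1"
}}

```text
clock: 1.42
position: [0.2645, -0.5349, 0.1927]
ee_rot: [3.138, -0.005, -0.003]
force: [1.3, -0.2, 0.9]
width: 1.002
gripper_force: 0.0
```

Request:
{"api": "play_rows", "payload": {
  "increments": "0.9 -3.9 0 0 1;0.9 -3.9 0 0 1;0.9 -3.9 0 0 1;0.9 -3.9 0 0 1;0.9 -3.9 0 0 1"
}}

```text
clock: 1.83
position: [0.3106, -0.3321, 0.1934]
ee_rot: [3.141, 0.015, 0.001]
force: [2.0, -0.6, 0.4]
width: 0.999
gripper_force: 0.0
```

Request:
{"api": "play_rows", "payload": {
  "increments": "0.9 -3.9 0 0 1;0.9 -3.9 0 0 1;0.9 -3.9 0 0 1;0.9 -3.9 0 0 1;0.9 -3.9 0 0 1"
}}

```text
clock: 2.25
position: [0.3537, -0.1367, 0.1936]
ee_rot: [3.141, 0.015, 0.002]
force: [1.8, -0.4, 0.3]
width: 1.001
gripper_force: 0.0
```

```bash
cat >> h.py <<'E'
FO=np.array([.654,-.003]); FA=-.161
def rep(name="scene"):
    from scipy.spatial.transform import Rotation as Ro
    s=arm.observe(); R=Ro.from_rotvec(s["ee_rot"]).as_matrix(); th=np.arctan2(R[1,0],R[0,0])
    print("t",round(s["clock"],2),"tcp",s["position"].round(4),"head",round(th,4),"tilt",R[:2,2].round(3),"F",np.round(s["force"],1))
    p=vision.get_image(name); o,a,sz,L=boxpose(p)
    d=o-FO; c,q=np.cos(FA),np.sin(FA)
    print("box",o.round(4),"yaw",round(a,4),"size",sz.round(0),"| in frame",(np.array([d[0]*c+d[1]*q,-d[0]*q+d[1]*c])*1000).round(1),"yaw",round(a-FA,4))
    t=s["position"][:2]-o; c,q=np.cos(a),np.sin(a)
    print("tcp in box",(np.array([t[0]*c+t[1]*q,-t[0]*q+t[1]*c])*1000).round(1),"head rel",round(th-a,3))
    return p
E
python3 - <<'E'
from h import *
print(arm.hold_point_z); rep()
E
```

```text
0.0188
t 2.25 tcp [ 0.3537 -0.1367  0.1936] head 0.0096 tilt [ 0.001 -0.001] F [ 1.8 -0.4  0.3]
box [ 0.4653 -0.0206] yaw -0.5739 size [164. 413.] | in frame [-183.5  -47.6] yaw -0.4129
tcp in box [ -30.7 -158.1] head rel 0.584
```

Request:
{"api": "play_rows", "payload": {
  "increments": "0.9 -4 0 0 1;0.9 -4 0 0 1;0.9 -4 0 0 1;0.9 -4 0 0 1;0.9 -4 0 0 1"
}}

```text
clock: 2.72
position: [0.3968, 0.0638, 0.1936]
ee_rot: [3.142, 0.015, 0.002]
force: [0.9, -1.3, -0.1]
width: 1.002
gripper_force: 0.0
```

Request:
{"api": "play_rows", "payload": {
  "increments": "0.9 -4 0 0 1;0 0 4 0 1;0 0 4 0 1;0 0 4 0 1;0 0 2 0 1"
}}

```text
clock: 3.13
position: [0.4032, 0.1016, 0.0499]
ee_rot: [3.141, 0.017, -0.006]
force: [-0.4, -1.5, -0.6]
width: 0.998
gripper_force: 0.0
```

```bash
cat >> h.py <<'E'
def boxpose(p):
    m=[r for r in cut_out("drybox_cover",p)][0]["mask"]
    P,rc=pts(p); img=np.zeros((480,640),np.uint8)
    ok=(P[:,2]>.258)&(P[:,2]<.272)&(P[:,0]>.35)&(abs(P[:,1])<.3)&(P[:,0]<.85)
    ok&=cv2.dilate(m.astype(np.uint8),np.ones((5,5)))[rc[:,0],rc[:,1]]>0
    img[rc[ok,0],rc[ok,1]]=1
    n,l,st,_=cv2.connectedComponentsWithStats(cv2.morphologyEx(img,cv2.MORPH_OPEN,np.ones((3,3))))
    k=1+st[1:,4].argmax(); C=P[l[rc[:,0],rc[:,1]]==k]
    c,s,a=rect(C); return c-16e-3*np.array([np.cos(a),np.sin(a)]),a,s,None
E
python3 - <<'E'
from h import *
p=rep(); save(p,"s1"); p=rep("top")
E
```

```text
t 3.13 tcp [0.4032 0.1016 0.0499] head 0.0106 tilt [-0.004 -0.001] F [-0.4 -1.5 -0.6]
box [0.5187 0.0585] yaw 0.0042 size [ 69. 205.] | in frame [-143.4   39. ] yaw 0.1652
tcp in box [-115.3   43.6] head rel 0.006
t 3.23 tcp [0.4027 0.1012 0.0506] head 0.0104 tilt [-0.006 -0.002] F [ 0.4 -0.4  1.3]
box [0.5189 0.0572] yaw 0.0112 size [ 67. 202.] | in frame [-143.    37.8] yaw 0.1722
tcp in box [-115.7   45.3] head rel -0.001
```

View pics/s1.png

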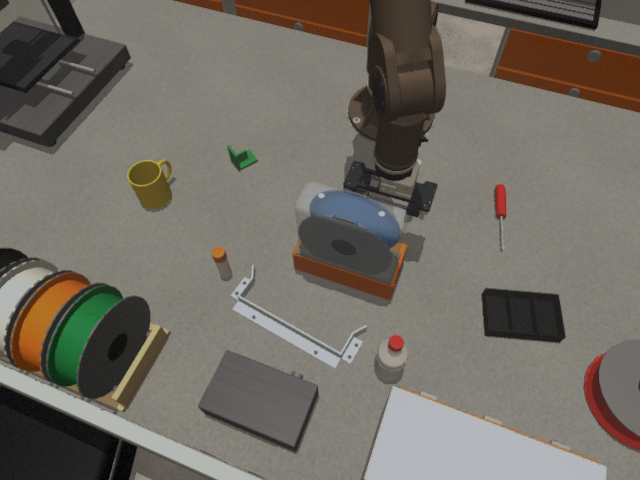

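The scene view shows the hand (≈390,190) in front of the box, fingers near its left half. I need to check how far the wrist overhangs towards the cover.

```bash
python3 - <<'E'
from h import *
p=vision.get_image("scene"); P,_=pts(p); s=arm.observe(); D=P-s["position"]
for lo in np.arange(0,.30,.02):
    m=(D[:,2]>lo)&(D[:,2]<=lo+.02)&(abs(D[:,1])<.12)&(D[:,0]>-.1)&(D[:,0]<.048)
    q=D[m]
    if len(q)>5: print(round(lo,2),len(q),"x98 %.3f max %.3f"%(np.percentile(q[:,0],98),q[:,0].max()),"y %.3f %.3f"%(q[:,1].min(),q[:,1].max()))
E
```

```text
0.04 19 x98 0.010 max 0.010 y 0.053 0.063
0.06 17 x98 0.010 max 0.010 y -0.047 0.064
0.08 6 x98 0.004 max 0.004 y -0.048 -0.046
0.1 264 x98 0.035 max 0.037 y -0.077 0.087
0.12 561 x98 0.036 max 0.038 y -0.095 0.096
0.14 1236 x98 0.034 max 0.037 y -0.094 0.095
0.16 159 x98 0.026 max 0.027 y -0.015 0.051
0.18 222 x98 0.036 max 0.037 y -0.015 0.051
0.2 347 x98 0.037 max 0.038 y -0.033 0.051
0.22 187 x98 0.042 max 0.043 y -0.040 0.044
0.24 340 x98 0.041 max 0.042 y -0.042 0.043
0.26 300 x98 0.040 max 0.041 y -0.037 0.042
0.28 340 x98 0.040 max 0.042 y -0.038 0.056
```

Request:
{"api": "play_rows", "payload": {
  "increments": "0.7 0 2 1 1;0.7 0 0.6 1 1;0.7 0 0 1 1;0.7 0 0 1 1;0.5 0 0 1 1"
}}

```text
clock: 3.8
position: [0.4401, 0.1014, 0.0283]
ee_rot: [-3.139, 0.125, -0.003]
force: [0.3, -0.3, -0.3]
width: 1.0
gripper_force: 0.0
```

Request:
{"api": "play_rows", "payload": {
  "increments": "0 0 -0.8 0 1;0 0 -0.8 0 1;0.3 0 0 0 1;0.3 0 0 0 1;0 0 0 0 1"
}}

```text
clock: 4.22
position: [0.445, 0.1008, 0.0436]
ee_rot: [-3.139, 0.122, -0.002]
force: [1.1, 0.3, -0.4]
width: 1.001
gripper_force: 0.0
```

```bash
python3 - <<'E'
from h import *
p=rep(); p=rep("top")
E
```

```text
t 4.22 tcp [0.445  0.1008 0.0436] head -0.0776 tilt [0.001 0.   ] F [ 1.1  0.3 -0.4]
box [0.5191 0.0574] yaw 0.0135 size [ 70. 205.] | in frame [-142.9   38. ] yaw 0.1745
tcp in box [-73.5  44.3] head rel -0.091
t 4.32 tcp [0.4441 0.1007 0.0431] head -0.0774 tilt [-0. -0.] F [-1.   0.3 -0.1]
box [0.5186 0.058 ] yaw 0.0204 size [ 66. 201.] | in frame [-143.4   38.5] yaw 0.1814
tcp in box [-73.6  44.2] head rel -0.098
```

Request:
{"api": "play_rows", "payload": {
  "increments": "0.3 -0.2 0 1 1;0.3 -0.2 0 2 1;0.3 -0.2 0 2 1;0.3 -0.2 0 2 1;0.3 -0.2 0 2 1"
}}

```text
clock: 4.83
position: [0.4585, 0.1093, 0.0427]
ee_rot: [3.119, -0.369, -0.005]
force: [-6.0, 2.8, 2.8]
width: 1.0
gripper_force: 3.2
```

```bash
python3 - <<'E'
from h import *
p=rep(); p=rep("top")
E
```

```text
t 4.83 tcp [0.4585 0.1093 0.0427] head -0.2355 tilt [-0.003 -0.   ] F [-6.   2.8  2.8]
box [0.5281 0.0576] yaw -0.1075 size [ 69. 204.] | in frame [-134.    39.7] yaw 0.0535
tcp in box [-74.7  43.9] head rel -0.128
t 4.93 tcp [0.4595 0.1095 0.0428] head -0.2346 tilt [-0.002  0.   ] F [-3.   2.4  1. ]
box [0.5279 0.0575] yaw -0.1045 size [ 66. 201.] | in frame [-134.2   39.5] yaw 0.0565
tcp in box [-73.4  44.6] head rel -0.13
```

Request:
{"api": "play_rows", "payload": {
  "increments": "0.35 -0.2 0 1.5 1;0.35 -0.2 0 1.5 1;0.35 -0.2 0 1.5 1;0.35 -0.2 0 1.5 1;0.35 -0.2 0 1.5 1"
}}

```text
clock: 5.45
position: [0.4792, 0.1137, 0.0429]
ee_rot: [3.089, -0.571, -0.002]
force: [-4.7, 2.9, 0.4]
width: 1.002
gripper_force: 2.3
```

Request:
{"api": "play_rows", "payload": {
  "increments": "0.35 -0.2 0 1.5 1;0.35 -0.2 0 1.5 1;0.35 -0.2 0 1.5 1;0.3 -0.2 0 1.5 1;0.2 -0.1 0 0 1"
}}

```text
clock: 5.87
position: [0.4977, 0.1158, 0.043]
ee_rot: [-3.055, 0.733, 0.001]
force: [-2.9, 2.4, -0.7]
width: 0.997
gripper_force: 1.9
```

```bash
python3 - <<'E'
from h import *
p=rep(); p=rep("top")
E
```

```text
t 5.87 tcp [0.4977 0.1158 0.043 ] head -0.4709 tilt [-0.001  0.   ] F [-2.9  2.4 -0.7]
box [0.5519 0.0493] yaw -0.3504 size [ 69. 205.] | in frame [-109.1   35.3] yaw -0.1894
tcp in box [-73.7  43.8] head rel -0.12
t 5.97 tcp [0.498  0.1154 0.0431] head -0.4694 tilt [0. 0.] F [-1.3  2.4 -0.2]
box [0.5508 0.0456] yaw -0.3247 size [ 67. 198.] | in frame [-109.7   31.4] yaw -0.1637
tcp in box [-72.3  49.3] head rel -0.145
```

Request:
{"api": "play_rows", "payload": {
  "increments": "0.3 -0.1 0 0.5 1;0.3 -0.1 0 0.5 1;0.3 -0.1 0 0.5 1;-0.7 1 0 -1 1;-0.7 2 0 -1 1"
}}

```text
clock: 6.48
position: [0.4829, 0.0953, 0.0436]
ee_rot: [-3.057, 0.715, -0.004]
force: [0.3, -0.4, 0.6]
width: 1.002
gripper_force: 0.0
```

```bash
python3 - <<'E'
from h import *
p=rep(); p=rep("top")
E
```

```text
t 6.48 tcp [0.4829 0.0953 0.0436] head -0.4595 tilt [0.003 0.001] F [ 0.3 -0.4  0.6]
box [0.557  0.0463] yaw -0.3985 size [ 69. 206.] | in frame [-103.7   33.1] yaw -0.2375
tcp in box [-87.3  16.4] head rel -0.061
t 6.58 tcp [0.4792 0.0908 0.0431] head -0.4632 tilt [-0.001 -0.002] F [-0.1 -1.   0.2]
box [0.5555 0.0435] yaw -0.3905 size [ 67. 201.] | in frame [-104.7   30.1] yaw -0.2295
tcp in box [-88.6  14.7] head rel -0.073
```

Request:
{"api": "play_rows", "payload": {
  "increments": "0 1.5 0 -2 1;0.5 0 0 -2 1;0.8 0 0 0 1;0.8 0 0 0 1;0.8 0 0 0 1"
}}

```text
clock: 7.1
position: [0.5002, 0.07, 0.0431]
ee_rot: [3.081, -0.612, -0.004]
force: [-12.6, 5.5, 9.6]
width: 1.001
gripper_force: 6.4
```

Request:
{"api": "play_rows", "payload": {
  "increments": "0.8 0 0 0 1;0.8 0 0 0 1;0.8 0 0 0 1;0.7 0 0 0 1;0.5 0 0 0 1"
}}

```text
clock: 7.52
position: [0.5328, 0.057, 0.0429]
ee_rot: [-3.082, 0.611, 0.007]
force: [-10.8, 4.7, 8.9]
width: 0.998
gripper_force: 6.1
```

```bash
python3 - <<'E'
from h import *
p=rep(); p=rep("top")
E
```

```text
t 7.52 tcp [0.5328 0.057  0.0429] head -0.3914 tilt [-0.004  0.001] F [-10.8   4.7   8.9]
box [0.5953 0.0312] yaw -0.4034 size [ 70. 206.] | in frame [-63.5  24.3] yaw -0.2424
tcp in box [-67.5  -0.8] head rel 0.012
t 7.62 tcp [0.5339 0.0565 0.043 ] head -0.3921 tilt [-0.002  0.001] F [-5.5  2.1  4.1]
box [ 0.5796 -0.0143] yaw -0.4396 size [ 61. 103.] | in frame [-71.6 -23.1] yaw -0.2786
tcp in box [-71.5  44.6] head rel 0.048
```

Request:
{"api": "play_rows", "payload": {
  "increments": "0.7 0 0 0 1;0.7 0 0 0 1;0.7 0 0 0 1;0.7 0 0 0 1;0.5 0 0 0 1"
}}

```text
clock: 8.13
position: [0.5634, 0.0444, 0.0428]
ee_rot: [-3.081, 0.611, 0.007]
force: [-10.0, 4.0, 6.3]
width: 0.997
gripper_force: 5.6
```

```bash
python3 - <<'E'
from h import *
p=rep()
E
```

```text
t 8.13 tcp [0.5634 0.0444 0.0428] head -0.3914 tilt [-0.004  0.001] F [-10.    4.    6.3]
box [0.6253 0.0177] yaw -0.3895 size [ 68. 206.] | in frame [-31.6  15.8] yaw -0.2285
tcp in box [-67.4   1.2] head rel -0.002
```

Request:
{"api": "play_rows", "payload": {
  "increments": "0.4 0 0 0 1;0.3 0 0 0 1;0 0 0 0 1;-0.8 -1 0 -1.5 1;0 -1.5 0 -1.5 1"
}}

```text
clock: 8.65
position: [0.5728, 0.0665, 0.0431]
ee_rot: [3.096, -0.531, -0.001]
force: [0.1, 0.2, -0.8]
width: 0.996
gripper_force: 0.0
```

```bash
python3 - <<'E'
from h import *
p=rep()
E
```

```text
t 8.65 tcp [0.5728 0.0665 0.0431] head -0.3394 tilt [-0.    -0.001] F [ 0.1  0.2 -0.8]
box [0.6318 0.0157] yaw -0.3892 size [ 69. 205.] | in frame [-24.9  14.9] yaw -0.2282
tcp in box [-73.8  24.6] head rel 0.05
```

Request:
{"api": "play_rows", "payload": {
  "increments": "0.4 0.1 0 -1 1;0.3 0.4 0 -1.5 1;0.3 0.4 0 -1.5 1;0.3 0.4 0 -1.5 1;0.3 0.4 0 -1.5 1"
}}

```text
clock: 9.17
position: [0.5824, 0.0465, 0.043]
ee_rot: [-3.123, 0.337, 0.004]
force: [-6.1, 4.9, 4.3]
width: 1.002
gripper_force: 3.7
```

```bash
python3 - <<'E'
from h import *
p=rep()
E
```

```text
t 9.17 tcp [0.5824 0.0465 0.043 ] head -0.2148 tilt [-0.002  0.001] F [-6.1  4.9  4.3]
box [0.6422 0.0025] yaw -0.2711 size [ 69. 205.] | in frame [-12.6   3.5] yaw -0.1101
tcp in box [-69.3  26.4] head rel 0.056
```

Request:
{"api": "play_rows", "payload": {
  "increments": "0.3 0.3 0 -1.5 1;0.3 0.3 0 -1.5 1;0.3 0.3 0 -1.5 1;0.2 0.2 0 -1 1;0 0 0 0 1"
}}

```text
clock: 9.68
position: [0.5901, 0.0319, 0.0427]
ee_rot: [3.135, -0.19, -0.008]
force: [-8.9, 1.4, 6.4]
width: 1.002
gripper_force: 4.5
```

```bash
python3 - <<'E'
from h import *
p=rep()
E
```

```text
t 9.68 tcp [0.5901 0.0319 0.0427] head -0.121 tilt [-0.005 -0.001] F [-8.9  1.4  6.4]
box [ 0.654  -0.0057] yaw -0.1659 size [ 68. 205.] | in frame [ 0.4 -2.7] yaw -0.0049
tcp in box [-69.2  26.6] head rel 0.045
```

Request:
{"api": "play_rows", "payload": {
  "increments": "-0.8 1 0 1.3 1;0 1.6 0 1.3 1;0.6 0 0 0 1;0.3 0 0 0 1;0.1 0 0 0 1"
}}

```text
clock: 10.2
position: [0.587, 0.0026, 0.0422]
ee_rot: [3.126, -0.264, -0.011]
force: [-14.8, -3.6, 6.5]
width: 1.001
gripper_force: 7.0
```

```bash
python3 - <<'E'
from h import *
p=rep()
E
```

```text
t 10.2 tcp [0.587  0.0026 0.0422] head -0.1688 tilt [-0.008 -0.003] F [-14.8  -3.6   6.5]
box [ 0.6535 -0.0058] yaw -0.1565 size [ 69. 205.] | in frame [-0.1 -2.8] yaw 0.0045
tcp in box [-67.   -2.1] head rel -0.012
```

Force rises to 15 N with no motion, so the box is seated. Retract and check.

Request:
{"api": "play_rows", "payload": {
  "increments": "-1 0 0 0 1;-3 0 0 0 1;-3.5 0 0 0 1;-3.5 0 0 0 1;-3.5 0 -1 0 1"
}}

```text
clock: 10.72
position: [0.4459, 0.0297, 0.0523]
ee_rot: [3.13, -0.263, -0.001]
force: [-0.6, 1.0, 0.5]
width: 1.002
gripper_force: 0.0
```

Request:
{"api": "play_rows", "payload": {
  "increments": "-2 0 -3 0 1;0 0 -3 0 1;0 0 0 0 1;0 0 0 0 1;0 0 0 0 1"
}}

```text
clock: 11.13
position: [0.4287, 0.0331, 0.1133]
ee_rot: [-3.13, 0.263, -0.003]
force: [0.5, 0.4, -0.2]
width: 1.0
gripper_force: 0.0
```

```bash
python3 - <<'E'
from h import *
rep("scene"); p=rep("top"); save(p,"end")
E
```

```text
t 11.13 tcp [0.4287 0.0331 0.1133] head -0.1676 tilt [ 0.002 -0.   ] F [ 0.5  0.4 -0.2]
box [ 0.654  -0.0054] yaw -0.1708 size [ 69. 206.] | in frame [ 0.4 -2.4] yaw -0.0098
tcp in box [-228.5   -0.3] head rel 0.003
t 11.23 tcp [0.4278 0.0332 0.1124] head -0.1672 tilt [-0.001 -0.   ] F [ 0.  -0.3 -0.8]
box [ 0.654  -0.0049] yaw -0.1508 size [ 68. 202.] | in frame [ 0.3 -1.9] yaw 0.0102
tcp in box [-229.3    3.8] head rel -0.016
```

View pics/end.png

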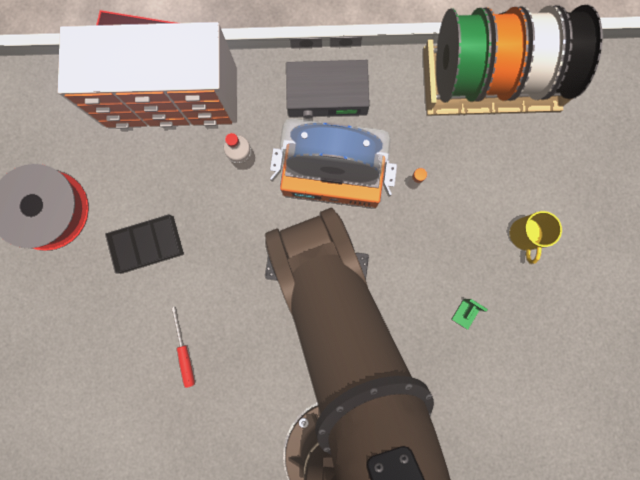

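The box sits square in the frame (≈333,175), all the other things are where they were, and the arm is clear. Signing off.

```bash
python3 -c "
from cell import job; print(job.sign_off())"
```

```text
the job is handed in; nothing more can be done
None
```

The dry box is back in the frame and the job is handed in; by the cameras it is within about 1 mm of the rear angle, 2 mm off centre and 0.01 rad of square, with nothing else moved, but sign-off returned no verdict.

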